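Finish a transformer core pile and bar it

ROBOT

A 6-joint arm with a two-finger parallel gripper is mounted at the origin on a cart in front of the work surface, level with it; the furniture and walls round the work are solid. World frame = base frame: x ahead of the robot, y to its left, z up, the work surface at z = 0. Lengths are in m, angles in rad, forces in N, time in s.
With the tool pointing down it reaches from about 0.35 to 1 m from the base axis. Payload 7.1 kg.
Tool frame: the origin (TCP) lies midway between the tips of the shut fingers; the grasp point (between the pads) lies 19 mm behind it (bot.pinch_z is the distance from the TCP to the grasp point, in m); z points along the fingers, y is the line along which they close (so a half turn about z gives the same grasp; the last joint's range is limited). The gripper opens to 85 mm and grips with 20 to 120 N. Pads are 22 mm wide; open, the fingers measure 114 mm over their backs; the gripper's body (76 mm by 85 mm) begins 54 mm behind the grasp point. The pads swing forward as they close: fully open they stand 13 mm farther back than shut.
Start: joints at [-1.25, 0.423, 1.63, -0, 1.089, -0.019], TCP at [0.208, -0.589, 0.231] pointing down, gripper open.
Joint ranges: [-3, 3], [-0.9, 2.11], [0.09, 2.58], [-1.31, 4.45], [0.11, 2.69], [-2.54, 2.54]. Speed limits (rad/s): [2.39, 2.39, 3.01, 3.14, 3.14, 3.14].

INTERFACE

Orientations are given as [roll, pitch, yaw] about the fixed x, y, z axes, in that order (R = Rz(yaw) Ry(pitch) Rx(roll)).
In Python, from plant import bot gives the robot as it stands.
- The arm moves only by the tool jog_arm, never from a script. Its argument "rows" is a list that holds one entry, the list of rows, each a list of 6 numbers: the shift along the tool's x, y, z scaled (see below), then the turn, a rotation vector about the tool's x, y, z scaled (see below). A call has exactly 8 rows; each row is the pose to reach, as a shift and turn from the pose commanded when the call began, along the tool's axes at that moment; what a row does not reach only later rows make up. The controller multiplies each number of a shift by 0.25 m and each number of a turn by 90 degrees. A row lasts 1/12 s, in which the tool goes at most 41.7 mm and 7.16 degrees, less where a joint would pass 70% of its speed; a pose out of reach is approached as far as the arm can. A call with a number of a shift or a turn outside -1 to 1 is refused whole. A call with a gripper value outside its range is refused whole. "fingers" is the opening, from -1 (shut) to 1 (fully open), set as the call begins (left out, the last holds). The fingers move at their own pace and stop on an object; "grip_force" is the grip in N (left out, the last holds). Time passes only in rows, so rows that repeat a pose let the fingers close, or fill a call up. It gives the time, the measured TCP pose, the force, the opening and the grip force at its end, in the units of the state.
- bot.sense(): the state, without advancing time (a new reading comes with each control period).
- bot.grab_frame(name): name is "side" or "top" or "wrist"; returns a dict with "image" (400x640x3 uint8, red, green, blue), "intrinsics" (3x3 intrinsics, pixels), "position" and "rotation" of the camera in the world. Camera axes: x right, y down, z forward; pixel columns grow to the right and rows downward; lengths in m; the calibration is good to about 2 mm. The wrist camera is an equidistant fisheye: a pixel r from the principal point sees the ray r / f radians off the axis. A picture is of the moment at which its call begins. There is no depth.
- bot.sign_off(): hands the job in; it is judged then, once.
The state is a dict: "time": time; "q": joint angles; "qd": joint speeds; "effort": joint torques, N m; "position": TCP position; "ee_rot": TCP orientation; "force": force on the tool from outside, world axes, zero at the start; "moment": the same for the moment, N m; "finger_gap": opening from 0.0 (shut) to 1.0 (fully open); "grip_force": force on a finger pad.
Only numpy, scipy, OpenCV 4.12 (cv2) and the standard library are available. Lean on these libraries where they do the work, as an engineer would, in place of code of your own. Each camera call takes 0.05 s, during which the arm holds its last target. There are 200 camera calls.

TASK

Slide the loose core pack off the blue ledge on to the two packs in the stacking jig, without picking it up, and push it home against both stops so that all three packs make one square pile. Then lay the brass retaining bar across the pile so that it rests flat in both dark saddles, about equally long on either side. Leave the pliers, the glue bottle and the coils where they are.

Things in the scene. Friction and masses are not known exactly. Their poses are not given: they have to be found in the camera images.
- jig: Stacking jig fixed to the worktop, aluminium base 10 mm thick. Origin on the worktop under the centre of the nest that holds the pile; z up, +x roughly away from the robot, +y roughly to its left (up to 0.25 rad off). A squared pack has x = 0, y = 0 and its axes along the jig's. The nest is open on its -x and -y sides
- back_stops (a point): midway between the two steel back stops, on the plane of their faces, which touch the pile's +x side (x = +35.5 mm), at their top (z = 60 mm). Each is 10 mm thick and 17 mm wide, centred 24.5 mm either side of this point in y; axes as the jig
- end_stop (a point): centre of the face of the steel end stop, which touches the pile's +y side (y = +42.5 mm), at its top (z = 60 mm). It is 10 mm thick and 50 mm wide; axes as the jig
- ledge_top (a point): centre of the flat top (z = 39.5 mm) of the blue loading ledge on the nest's -y side, 98 mm in x by 105 mm in y: it ends at y = -45 mm, 3 mm short of the squared pile. Its top is 1.5 mm above the second pack, so the sliding pack drops 1.5 mm when it is home; axes as the jig
- nest_top (a point): point on the jig's nest axis at z = 38 mm, where the underside centre of the third pack belongs; axes as the jig
- seat_front (a point): centre of the seat of the nearer saddle (-x side), z = 55 mm. Dark block 24 mm in x, 42 mm in y, at x = -100 mm; cheeks 26 mm apart either side of the seat end at z = 63 mm; axes as the jig
- seat_back (a point): centre of the seat of the farther saddle (+x side), z = 55 mm. Dark block 24 mm in x, 42 mm in y, at x = +100 mm; cheeks 26 mm apart either side of the seat end at z = 63 mm; axes as the jig
- pack_low: Bottom pack of the pile, already square in the nest, loose: rigid block of bonded transformer sheets, bright steel with thin dark sheet lines and two dark brown filled strips, 70 (x) x 84 (y) x 14 (z) mm, 0.4 kg; origin at the centre of its underside, z up
- pack_mid: Second pack of the pile, on the bottom one and already square, loose, top at z = 38 mm: rigid block of bonded transformer sheets, bright steel with thin dark sheet lines and two dark brown filled strips, 70 (x) x 84 (y) x 14 (z) mm, 0.4 kg; origin at the centre of its underside, z up
- pack_loose: Third pack, lying askew on the blue ledge (up to 0.2 rad), standing 8 to 18 mm towards -x of its final line; slides under about 1 to 5 N: rigid block of bonded transformer sheets, bright steel with thin dark sheet lines and two dark brown filled strips, 70 (x) x 84 (y) x 14 (z) mm, 0.4 kg; origin at the centre of its underside, z up
- bar: Retaining bar, plain brass-coloured, 240 (x) x 20 (y) x 12 (z) mm, 0.35 kg, lying flat on the worktop right of the jig, its length within about 0.4 rad of the world x axis; origin at the centre of its underside; grip it across its width at the middle. In the saddles it clears the pile by 3 mm and passes between the two back stops
- pliers: Bystander: pliers with teal handles, 84 x 111 x 12 mm, left of the jig or behind it; origin at the centre of the underside
- bottle: Bystander: upright glue bottle with red tip and green label, 37 mm wide, 102 mm high, behind the jig on the right; origin at the centre of the underside
- coil: Bystander: small upright coil, orange copper winding on a blue bobbin 36 mm across and 36 mm high, with a loose wire tail, left of the jig or behind it; origin at the centre of the underside

How it is judged:
By the outcome, as a careful person would: the job done as asked, in the order asked, and still so for the second after the job is handed in, with the robot touching nothing.
It also fails if it takes over 58 s, if anything falls off the work surface, if the arm or the gripper's body presses on something with over 40 N, if the wrist force passes 120 N, or if a joint passes its speed limit or range.

## Working session

There is one attempt and no reset: what is moved stays moved. The work goes in short steps, Python scripts to look and compute and a tool call to move; the robot and the scene stay as the last step left them, time stands still between calls to the robot, and variables do not carry over. Pictures are saved under pics/ and viewed, at most 10 in all, crops included, and the job is handed in when it is done.

Besides the shell and the picture viewer there is one more tool, called after "Call:" by a JSON object that holds its "api" and its "payload", one argument or row to a line. jog_arm: Moves the arm, as the interface text tells. Shifts and turns lie within -1 to 1; 1 stands for 0.25 m of shift or 90 degrees of turn. Its arguments: {"type":"object","properties":{"rows":{"type":"array"},"fingers":{"type":"number"},"grip_force":{"type":"number"}},"required":["rows"]}

```bash
mkdir -p pics && ls && python3 - <<'E'
from plant import bot
import cv2,json,numpy as np,pickle
s=bot.sense();print({k:np.round(v,3).tolist() for k,v in s.items()})
for n in("top","side"):
    f=bot.grab_frame(n);pickle.dump(f,open(f"pics/{n}0.pkl","wb"))
    print(n,np.round(f["intrinsics"],1).tolist(),np.round(f["position"],3),np.round(f["rotation"],3).tolist())
    cv2.imwrite(f"pics/{n}0.png",f["image"][:,:,::-1])
E
```

```text
pics
{'time': 0.0, 'q': [-1.25, 0.424, 1.631, 0.0, 1.089, -0.019], 'qd': [0.0, -0.0, 0.001, -0.001, -0.0, 0.001], 'effort': [0.003, -55.737, -28.174, 0.0, 0.007, -0.0], 'position': [0.208, -0.589, 0.231], 'ee_rot': [-3.14, -0.0, 0.34], 'force': [0.647, -0.359, -0.467], 'moment': [0.026, -0.03, 0.017], 'grip_force': 0.0, 'finger_gap': 0.999}
top [[378.2, 0.0, 322.8], [0.0, 378.2, 201.0], [0.0, 0.0, 1.0]] [ 0.344 -0.118  1.098] [-2.922, -0.004, -1.488]
side [[397.8, 0.0, 313.9], [0.0, 397.8, 202.1], [0.0, 0.0, 1.0]] [0.186 0.694 0.707] [-2.204, -0.005, -2.714]
```

View pics/top0.png

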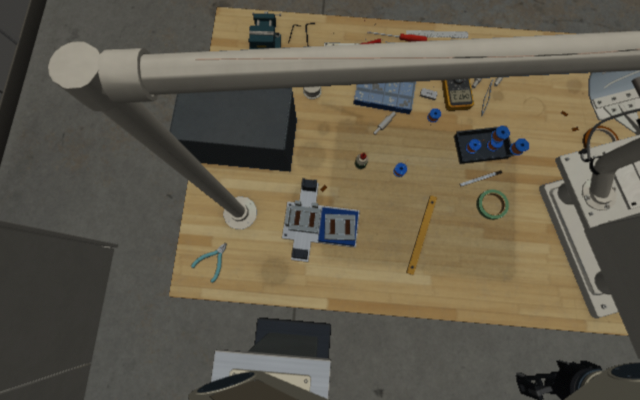

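View pics/side0.png

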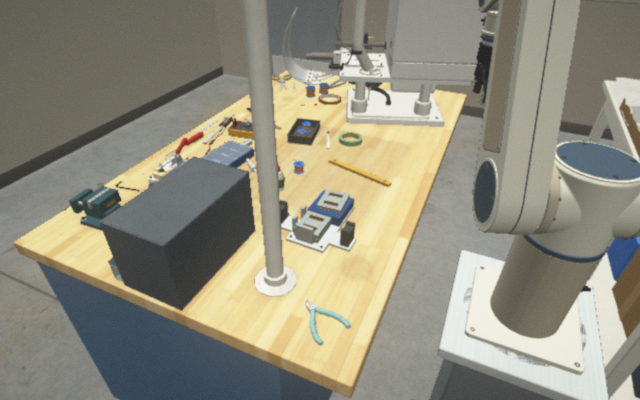

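Top: the jig's nest is at about (303,218), the loose pack on the ledge at (340,227), saddles at (309,185) and (300,253), bar from (433,198) to (411,271), pole foot at (240,212). An overhead beam runs from (80,65) to the right. Side: jig at (320,222), pole foot at (275,282).

```bash
cat > h.py <<'E'
import numpy as np,cv2,pickle
from scipy.spatial.transform import Rotation as R
def ray(f,px,fish=False):
    K=np.array(f["intrinsics"]);d=np.array([(px[0]-K[0,2])/K[0,0],(px[1]-K[1,2])/K[1,1]])
    if fish:
        t=np.hypot(*d);v=np.array([*(d/t*np.sin(t) if t>0 else d),np.cos(t)])
    else: v=np.array([*d,1.])
    return rot(f)@v
def rot(f):
    r=np.array(f["rotation"]);return r if r.shape==(3,3) else R.from_euler("xyz",r).as_matrix()
def atz(f,px,z,fish=False):
    v=ray(f,px,fish);p=np.array(f["position"]);return p+v*(z-p[2])/v[2]
def proj(f,P,fish=False):
    K=np.array(f["intrinsics"]);v=rot(f).T@(np.array(P)-f["position"])
    if fish:
        t=np.arctan2(np.hypot(v[0],v[1]),v[2]);d=v[:2]/np.hypot(v[0],v[1])*t
    else:d=v[:2]/v[2]
    return d*[K[0,0],K[1,1]]+K[:2,2]
def togo(bot,pos,rpy):
    """tool-frame shift/turn in call units from current measured pose to target"""
    s=bot.sense();R0=R.from_euler("xyz",s["ee_rot"])
    return np.round(np.r_[R0.inv().apply(np.array(pos)-s["position"])/.25,(R0.inv()*R.from_euler("xyz",rpy)).as_rotvec()/(np.pi/2)],4)
E
python3 - <<'E'
from h import *
from plant import bot
t=pickle.load(open("pics/top0.pkl","rb"));s=pickle.load(open("pics/side0.pkl","rb"))
for n,px,z in [("nest",(303,218),.038),("pack",(340,227),.054),("sb",(309,185),.06),("sf",(300,253),.06),("bar1",(433,198),.012),("bar2",(411,271),.012),("pole",(240,212),0),("bottle",(361,160),.05),("coil",(400,170),.03)]:
    print(n,atz(t,px,z).round(3),proj(s,atz(t,px,z)).round())
p=atz(t,(240,212),0)
for z in(.3,.5,.7,.8,.9,1.0):print(z,proj(t,p+[0,0,z]).round(),proj(s,p+[0,0,z]).round())
for z in (.7,.8,.9): print(z,[atz(t,q,z).round(2) for q in[(80,65),(400,57),(640,50)]])
f=bot.grab_frame("wrist");cv2.imwrite("pics/w0.png",f["image"][:,:,::-1]);print(f["position"],f["rotation"],f["intrinsics"])
E
```

```text
nest [ 0.527 -0.051  0.038] [312. 223.]
pack [ 0.507 -0.157  0.054] [334. 198.]
sb [ 0.619 -0.06   0.06 ] [283. 205.]
sf [ 0.426 -0.053  0.06 ] [349. 226.]
bar1 [ 0.623 -0.426  0.012] [332. 159.]
bar2 [ 0.405 -0.368  0.012] [389. 182.]
pole [0.536 0.139 0.   ] [275. 280.]
bottle [ 0.709 -0.204  0.05 ] [279. 175.]
coil [ 0.695 -0.322  0.03 ] [300. 164.]
0.3 [211. 186.] [267. 172.]
0.5 [177. 155.] [259.  68.]
0.7 [112.  96.] [248. -84.]
0.8 [51. 41.] [ 240. -188.]
0.9 [-59. -59.] [ 229. -323.]
1.0 [-322. -297.] [ 216. -503.]
0.7 [array([0.57, 0.18, 0.7 ]), array([ 0.61, -0.19,  0.7 ]), array([ 0.65, -0.47,  0.7 ])]
0.8 [array([0.51, 0.11, 0.8 ]), array([ 0.55, -0.17,  0.8 ]), array([ 0.57, -0.38,  0.8 ])]
0.9 [array([0.46, 0.03, 0.9 ]), array([ 0.48, -0.15,  0.9 ]), array([ 0.5 , -0.29,  0.9 ])]
[ 0.28040554 -0.56373145  0.37390785] [ 2.83332033e+00  1.38704202e-03 -1.23018470e+00] [[309.70691629   0.         324.07537328]
 [  0.         309.70691629 200.37466863]
 [  0.           0.           1.        ]]
```

View pics/w0.png

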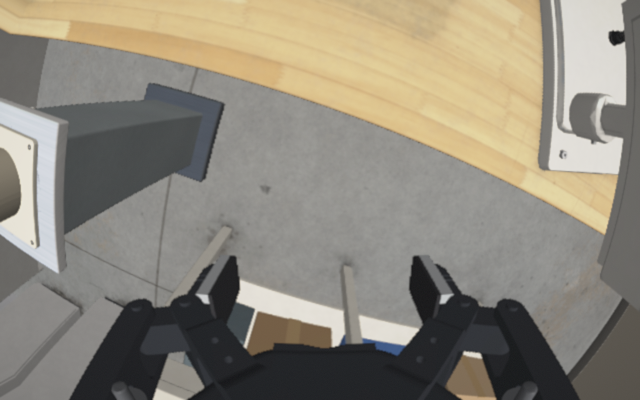

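Wrist camera at the start shows only the floor edge and the fingers, as the arm stands beside the table. I'll move to a viewing pose right of the jig at yaw ≈ 90°.

Call:
{"api": "jog_arm", "payload": {
  "rows": [
    [[0.08, -0.04, 0, 0, 0, -0.04], [0.19, -0.09, 0, 0, 0, -0.09], [0.31, -0.145, 0, 0, 0, -0.15], [0.43, -0.2, 0, 0, 0, -0.21], [0.55, -0.26, 0, 0, 0, -0.27], [0.66, -0.31, 0, 0, 0, -0.33], [0.72, -0.34, 0, 0, 0, -0.36], [0.744, -0.35, 0, 0, 0, -0.38]]
  ],
  "fingers": 0.1
}}

```text
time: 0.82
position: [0.356, -0.4427, 0.2311]
ee_rot: [-3.141, -0.001, 0.942]
force: [0.5, 0.2, 0.7]
finger_gap: 0.549
grip_force: 0.0
```

```bash
python3 - <<'E'
from h import *
from plant import bot
s=bot.sense();print(s["position"],s["ee_rot"],s["q"],s["time"]);print(togo(bot,[.5,-.30,.20],[np.pi,0,1.53]))
E
```

```text
[ 0.35597313 -0.44268473  0.23111602] [-3.14094380e+00 -6.45985431e-04  9.41523988e-01] [-9.14728070e-01  3.40712766e-01  1.75748770e+00  5.05634433e-04
  1.04419674e+00 -2.85710247e-01] 0.8167
[ 8.004e-01  1.299e-01  1.249e-01 -3.000e-04 -5.000e-04 -3.746e-01]
```

Call:
{"api": "jog_arm", "payload": {
  "rows": [
    [[0.1, 0.016, 0.015, 0, 0, -0.045], [0.22, 0.036, 0.034, 0, 0, -0.1], [0.34, 0.055, 0.053, 0, 0, -0.16], [0.46, 0.075, 0.072, 0, 0, -0.22], [0.58, 0.094, 0.09, 0, 0, -0.28], [0.7, 0.114, 0.11, 0, 0, -0.34], [0.78, 0.127, 0.12, 0, 0, -0.375], [0.8, 0.13, 0.125, 0, 0, -0.375]]
  ]
}}

```text
time: 1.48
position: [0.5007, -0.3014, 0.1994]
ee_rot: [-3.141, -0.001, 1.53]
force: [0.0, 0.2, 0.3]
finger_gap: 0.547
grip_force: 0.0
```

```bash
python3 - <<'E'
from h import *
from plant import bot
s=bot.sense();print(s["position"],s["ee_rot"],s["q"],s["time"])
f=bot.grab_frame("wrist");pickle.dump(f,open("pics/w1.pkl","wb"));cv2.imwrite("pics/w1.png",f["image"][:,:,::-1])
im=f["image"][:,:,::-1]
g=cv2.resize(im[0:270,110:560],None,fx=1.75,fy=1.75,interpolation=cv2.INTER_CUBIC);cv2.imwrite("pics/w1c.png",g)
E
```

```text
[ 0.50070596 -0.30140462  0.19944658] [-3.14141864e+00 -5.30650660e-04  1.52979273e+00] [-5.62414660e-01  4.02856148e-01  1.74632167e+00  4.45879832e-04
  9.92830096e-01 -5.21654783e-01] 1.4833
```

View pics/w1c.png

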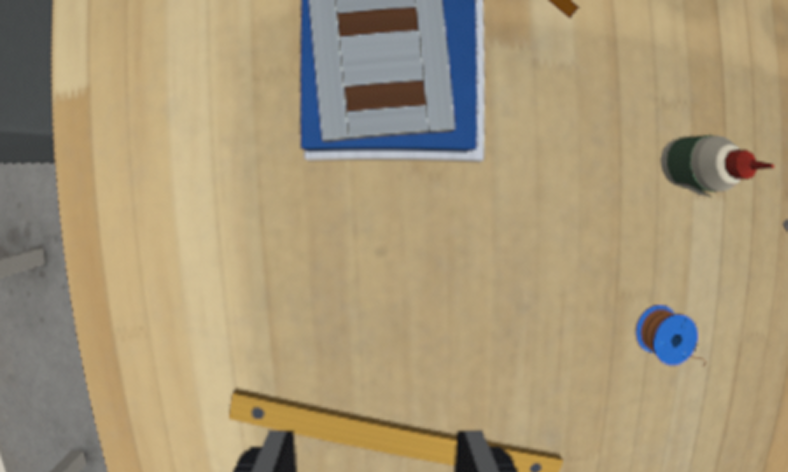

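The crop shows the blue ledge at (300–483, 0–158) and the pack's near edge from (322,139) to (455,130). The bar runs from (232,404) to (560,465), with the bottle at (720,163) and the coil at (665,335). The camera looks back toward the TCP, so I need to go farther +y.

Call:
{"api": "jog_arm", "payload": {
  "rows": [
    [[0.06, 0, 0, 0, 0, 0], [0.15, 0, 0, 0, 0, 0], [0.25, 0, 0, 0, 0, 0], [0.36, 0, 0, 0, 0, 0], [0.46, 0, 0, 0, 0, 0], [0.52, 0, 0, 0, 0, 0], [0.56, 0, 0, 0, 0, 0], [0.56, 0, 0, 0, 0, 0]]
  ]
}}

```text
time: 2.2
position: [0.5048, -0.1622, 0.2002]
ee_rot: [-3.141, -0.0, 1.525]
force: [-0.6, 0.6, -0.3]
finger_gap: 0.554
grip_force: 0.0
```

```bash
python3 - <<'E'
from h import *
from plant import bot
s=bot.sense();print(s["position"],s["ee_rot"],s["time"])
f=bot.grab_frame("wrist");pickle.dump(f,open("pics/w2.pkl","wb"));cv2.imwrite("pics/w2.png",f["image"][:,:,::-1])
im=f["image"][:,:,::-1]
g=cv2.resize(im[0:300,160:480],None,fx=2,fy=2,interpolation=cv2.INTER_CUBIC);cv2.imwrite("pics/w2c.png",g)
E
```

```text
[ 0.50482644 -0.16222704  0.20022332] [-3.14125599e+00 -1.40087597e-04  1.52543757e+00] 2.2
```

View pics/w2c.png

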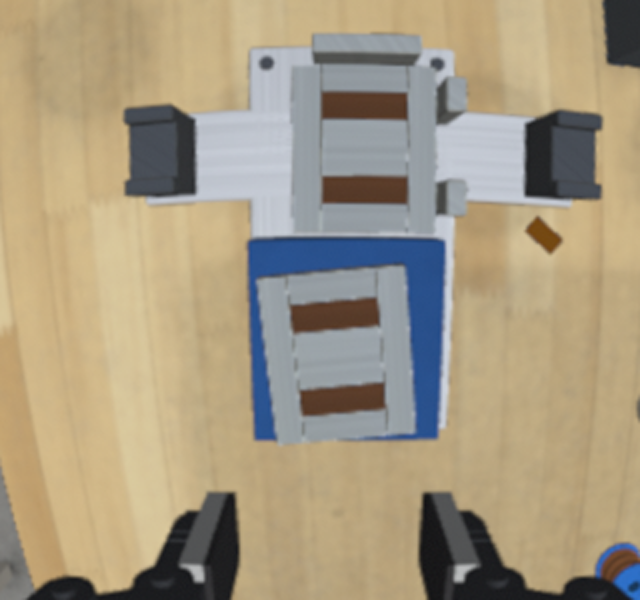

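The crop shows the ledge-top corners at (248,240), (445,240), (254,440) and (437,440), and the mid-pack far corners at (292,66) and (436,66). The loose-pack top corners are (257,278), (405,264), (414,432) and (280,444). The front saddle is at about (160,151), the back saddle at about (563,154).

```bash
cat > fit.py <<'E'
from h import *
from scipy.optimize import least_squares
def fitpose(f,uv,P,x0):
    def T(p): 
        c,s=np.cos(p[2]),np.sin(p[2]);return np.c_[p[0]+c*P[:,0]-s*P[:,1],p[1]+s*P[:,0]+c*P[:,1],P[:,2]]
    r=least_squares(lambda p:np.ravel([proj(f,q,True) for q in T(p)]-uv),x0,loss="soft_l1")
    return r.x,(np.array([proj(f,q,True) for q in T(r.x)])-uv).round(1)
E
python3 - <<'E'
from fit import *
f=pickle.load(open("pics/w2.pkl","rb"))
C=lambda a:np.array(a)/2+[160,0]
P=np.array([[-49,-45,39.5],[49,-45,39.5],[-49,-150,39.5],[49,-150,39.5],[-35,42,38],[35,42,38],[-25,42.5,60],[25,42.5,60]])/1e3
uv=C([(248,240),(445,240),(254,440),(437,440),(292,66),(436,66),(313,52),(420,50)])
j,res=fitpose(f,uv,P,[.52,-.05,0]);print("jig",j.round(4),res.tolist())
c=.0535
P=np.array([[-35,42,53.5],[35,42,53.5],[35,-42,53.5],[-35,-42,53.5]])/1e3
k,res=fitpose(f,C([(257,278),(405,264),(414,432),(280,444)]),P,[.5,-.15,.1]);print("pack",k.round(4),res.tolist())
d=R.from_euler("z",-j[2]).apply([*(k-j)[:2],0]);print("pack in jig",d.round(4),(k-j)[2].round(3))
w=pickle.load(open("pics/w1.pkl","rb"));C1=lambda a:np.array(a)/1.75+[110,0]
for q in[(235,390),(562,458),(230,418)]:print("bar",atz(w,C1(q),.012 ,True).round(4))
np.save("jig.npy",j)
for z in (63,): 
  for p in [(-100,21),(-100,-21),(100,21),(100,-21)]:
    c_,s_=np.cos(j[2]),np.sin(j[2]);print(p,((proj(f,[j[0]+(c_*p[0]-s_*p[1])/1e3,j[1]+(s_*p[0]+c_*p[1])/1e3,.063],True)-[160,0])*2).round())
E
```

```text
jig [ 0.5236 -0.0545 -0.0795] [[3.6, -2.7], [4.9, 1.5], [-0.1, -1.6], [0.6, 1.3], [-1.1, -2.1], [-1.1, 1.6], [-1.9, -0.9], [-0.0, 3.0]]
pack [ 0.5095 -0.1557  0.0515] [[-0.1, 0.0], [0.1, 0.0], [1.0, -0.1], [-1.2, 0.2]]
pack in jig [-0.0061 -0.102   0.    ] 0.131
bar [ 0.4037 -0.3536  0.012 ]
bar [ 0.631  -0.4166  0.012 ]
bar [ 0.3973 -0.3742  0.012 ]
(-100, 21) [143.  97.]
(-100, -21) [141. 186.]
(100, 21) [576. 118.]
(100, -21) [572. 205.]
```

```bash
python3 - <<'E'
from fit import *
f=pickle.load(open("pics/w2.pkl","rb"))
C=lambda a:np.array(a)/2+[160,0]
P0=np.array([[-35,42,38],[35,42,38],[-25,42.5,60],[25,42.5,60],[-112,21,63],[-112,-21,63],[112,21,63],[112,-21,63],[-49,-45,39.5],[49,-45,39.5],[-49,-150,39.5],[49,-150,39.5]])/1e3
uv=C([(292,66),(436,66),(313,52),(420,50),(125,108),(125,195),(601,115),(601,199),(248,240),(445,240),(254,440),(437,440)])
best=None
for o in np.arange(-.016,.001,.001):
    P=P0.copy();P[8:,0]+=o
    j,res=fitpose(f,uv,P,[.52,-.05,0])
    if best is None or (res**2).sum()<best[0]:best=((res**2).sum(),o,j,res)
print(best[0],best[1],best[2].round(4),best[3].tolist());j=best[2];np.save("jig.npy",j)
k=np.array([.5095,-.1557,.0515]);np.save("pack.npy",k)
print("pack in jig",R.from_euler("z",-j[2]).apply([*(k-j)[:2],0]).round(4),(k-j)[2].round(3))
g=f["image"][:,160:480,::-1][:300];g=cv2.resize(g,None,fx=2.0,fy=2.0,interpolation=cv2.INTER_CUBIC)
E
```

```text
12.97 -0.008999999999999994 [ 0.5264 -0.0548 -0.0399] [[0.1, -0.7], [0.0, 0.4], [-0.7, 0.2], [1.2, 2.2], [-1.3, -0.3], [-0.5, 0.4], [0.9, -0.6], [0.3, 0.3], [-0.9, -0.4], [0.6, -0.4], [-0.3, 0.3], [0.5, -0.2]]
pack in jig [-0.0129 -0.1015  0.    ] 0.091
```

Call:
{"api": "jog_arm", "payload": {
  "rows": [
    [[-0.07, 0.007, 0.0, 0, 0, -0.004], [-0.17, 0.014, 0.05, 0, 0, -0.004], [-0.25, 0.02, 0.15, 0, 0, -0.004], [-0.287, 0.027, 0.28, 0, 0, -0.004], [-0.287, 0.027, 0.42, 0, 0, -0.004], [-0.287, 0.027, 0.54, 0, 0, -0.004], [-0.287, 0.027, 0.61, 0, 0, -0.004], [-0.287, 0.027, 0.628, 0, 0, -0.004]]
  ],
  "fingers": -0.4
}}

```text
time: 2.92
position: [0.5065, -0.2356, 0.0397]
ee_rot: [-3.137, -0.002, 1.53]
force: [-0.1, -0.3, 0.5]
finger_gap: 0.296
grip_force: 0.0
```

```bash
cat >> h.py <<'E'
def injig(bot):
    j=np.load("jig.npy");s=bot.sense();p=R.from_euler("z",-j[2]).apply(np.array(s["position"])-[j[0],j[1],0])
    print("jig xyz mm",(p*1e3).round(1),"yaw",round(s["ee_rot"][2]-j[2],4),"tilt",np.round(s["ee_rot"][:2],3),"F",np.round(R.from_euler("z",-j[2]).apply(s["force"]),1),"gap",round(s["finger_gap"],2),"t",s["time"])
E
python3 -c "
from h import *
from plant import bot
injig(bot)"
```

```text
jig xyz mm [ -12.7 -181.5   39.7] yaw 1.5697 tilt [-3.137e+00 -2.000e-03] F [-0.  -0.3  0.5] gap 0.3 t 2.9167
```

Call:
{"api": "jog_arm", "payload": {
  "rows": [
    [[0.02, 0.006, -0.012, 0, 0, 0], [0.05, 0.006, -0.012, 0, 0, 0], [0.08, 0.006, -0.012, 0, 0, 0], [0.11, 0.006, -0.012, 0, 0, 0], [0.135, 0.006, -0.012, 0, 0, 0], [0.16, 0.006, -0.012, 0, 0, 0], [0.18, 0.006, -0.012, 0, 0, 0], [0.2, 0.006, -0.012, 0, 0, 0]]
  ]
}}

```text
time: 3.58
position: [0.5132, -0.1849, 0.0468]
ee_rot: [3.14, 0.001, 1.532]
force: [-0.4, -3.3, 3.3]
finger_gap: 0.298
grip_force: 2.0
```

```bash
python3 -c "
from h import *
from plant import bot
injig(bot)"
```

```text
jig xyz mm [  -8.  -130.5   46.8] yaw 1.5723 tilt [3.14e+00 1.00e-03] F [-0.3 -3.3  3.3] gap 0.3 t 3.5833
```

Call:
{"api": "jog_arm", "payload": {
  "rows": [
    [[-0.01, 0, 0.01, 0, 0, 0], [-0.01, 0, 0.02, 0, 0, 0], [0.01, 0, 0.02, 0, 0, 0], [0.03, 0, 0.02, 0, 0, 0], [0.06, 0, 0.02, 0, 0, 0], [0.09, 0, 0.02, 0, 0, 0], [0.115, 0, 0.02, 0, 0, 0], [0.13, 0, 0.02, 0, 0, 0]]
  ]
}}

```text
time: 4.25
position: [0.5137, -0.1516, 0.0411]
ee_rot: [-3.142, -0.0, 1.533]
force: [-0.6, -3.2, 1.2]
finger_gap: 0.303
grip_force: 1.1
```

```bash
python3 - <<'E'
from h import *
from plant import bot
injig(bot)
f=bot.grab_frame("wrist");pickle.dump(f,open("pics/w3.pkl","wb"))
cv2.imwrite("pics/w3.png",cv2.resize(f["image"][:,160:480,::-1],None,fx=1.8,fy=1.45))
injig(bot)
E
```

```text
jig xyz mm [ -8.8 -97.3  41.1] yaw 1.5727 tilt [-3.142 -0.   ] F [-0.4 -3.2  1.2] gap 0.3 t 4.25
jig xyz mm [ -8.9 -96.9  41.1] yaw 1.5728 tilt [-3.141 -0.   ] F [ 0.1 -0.5 -0.1] gap 0.3 t 4.3
```

View pics/w3.png

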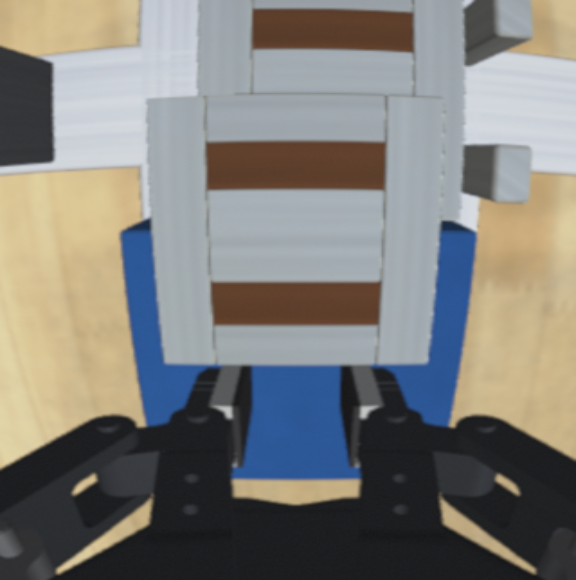

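The pack is now square on the fingers. Its near top edge runs (163,364)–(430,363), its far edge (147,98)–(441,97), still offset to −x.

```bash
python3 - <<'E'
from fit import *
f=pickle.load(open("pics/w3.pkl","rb"));j=np.load("jig.npy")
uv=np.array([(147,98),(441,97),(430,363),(163,364)])/[1.8,1.45]+[160,0]
P=np.array([[-35,42,53.5],[35,42,53.5],[35,-42,53.5],[-35,-42,53.5]])/1e3
k,res=fitpose(f,uv,P,[.5,-.1,0]);print(R.from_euler("z",-j[2]).apply([*(k-j)[:2],0]).round(4),(k-j)[2].round(3),res.tolist())
E
```

```text
[-0.01   -0.0451  0.    ] 0.008 [[-1.0, 0.5], [1.3, 0.3], [-1.7, -0.6], [1.2, -0.6]]
```

Call:
{"api": "jog_arm", "payload": {
  "rows": [
    [[0.02, 0, 0, 0, 0, 0], [0.05, 0, 0, 0, 0, 0], [0.08, 0, 0, 0, 0, 0], [0.105, 0, 0, 0, 0, 0], [0.13, 0, 0, 0, 0, 0], [0.15, 0, 0, 0, 0, 0], [0.165, 0, 0, 0, 0, 0], [0.17, 0, 0, 0, 0, 0]]
  ]
}}

```text
time: 4.97
position: [0.5153, -0.1095, 0.0411]
ee_rot: [-3.141, -0.0, 1.533]
force: [-0.6, -1.4, -1.2]
finger_gap: 0.299
grip_force: 0.7
```

```bash
python3 - <<'E'
from h import *
from plant import bot
injig(bot)
E
```

```text
jig xyz mm [ -8.9 -55.1  41.1] yaw 1.5724 tilt [-3.141 -0.   ] F [-0.5 -1.5 -1.2] gap 0.3 t 4.9667
```

Call:
{"api": "jog_arm", "payload": {
  "rows": [
    [[-0.04, 0, 0, 0, 0, 0], [-0.06, 0, -0.12, 0, 0, 0.05], [-0.05, 0, -0.24, 0, 0, 0.12], [-0.02, -0.03, -0.28, 0, 0, 0.19], [0.03, -0.08, -0.28, 0, 0, 0.26], [0.09, -0.13, -0.28, 0, 0, 0.33], [0.15, -0.18, -0.28, 0, 0, 0.4], [0.19, -0.21, -0.28, 0, 0, 0.47]]
  ]
}}

```text
time: 5.63
position: [0.4634, -0.0604, 0.1112]
ee_rot: [-3.141, 0.0, 0.788]
force: [-0.1, 0.3, 0.1]
finger_gap: 0.303
grip_force: 0.0
```

```bash
cat >> h.py <<'E'
def goal(bot,xyz,yaw):
    j=np.load("jig.npy");p=R.from_euler("z",j[2]).apply(np.array(xyz)/1e3)+[j[0],j[1],0]
    injig(bot);print("togo",togo(bot,p,[np.pi,0,yaw+j[2]]))
E
python3 - <<'E'
from h import *
from plant import bot
goal(bot,[-66,-2,110],0)
E
```

```text
jig xyz mm [-62.8  -8.2 111.2] yaw 0.8276 tilt [-3.141  0.   ] F [-0.1  0.3  0.1] gap 0.3 t 5.6333
togo [ 9.500e-03 -2.610e-02  4.900e-03 -4.000e-04  4.000e-04  5.269e-01]
```

Call:
{"api": "jog_arm", "payload": {
  "rows": [
    [[0.003, -0.01, 0, 0, 0, 0.07], [0.01, -0.026, 0, 0, 0, 0.145], [0.01, -0.026, 0.02, 0, 0, 0.22], [0.01, -0.026, 0.05, 0, 0, 0.295], [0.01, -0.026, 0.08, 0, 0, 0.37], [0.01, -0.026, 0.1, 0, 0, 0.445], [0.01, -0.026, 0.1, 0, 0, 0.52], [0.01, -0.026, 0.1, 0, 0, 0.527]]
  ]
}}

```text
time: 6.3
position: [0.4618, -0.0549, 0.0859]
ee_rot: [-3.141, 0.0, -0.039]
force: [0.2, 0.3, 0.4]
finger_gap: 0.303
grip_force: 0.0
```

```bash
python3 - <<'E'
from h import *
from plant import bot
f=bot.grab_frame("wrist");pickle.dump(f,open("pics/w4.pkl","wb"))
cv2.imwrite("pics/w4.png",f["image"][:,:,::-1])
goal(bot,[-66,-2,41],0)
E
```

```text
jig xyz mm [-64.4  -2.7  86.1] yaw 0.0058 tilt [-3.142 -0.   ] F [-0.8  0.3  0.6] gap 0.3 t 6.35
togo [-6.300e-03 -2.900e-03  1.803e-01 -1.000e-04 -0.000e+00  3.700e-03]
```

View pics/w4.png

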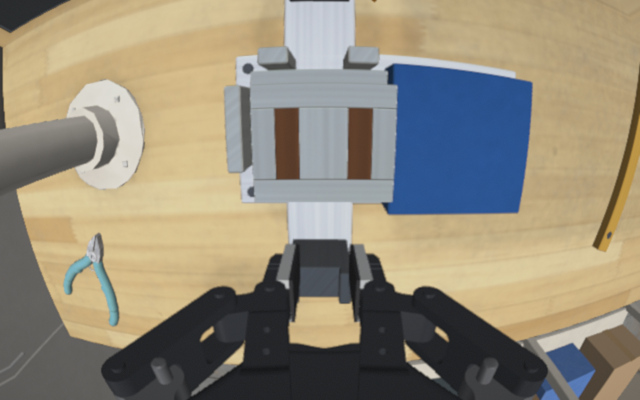

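The pack sits over the nest at (250–396, 70–202), just short of the back stops (259–378, ~57). The end stop is at (237,128), and the fingers are in front of the −x face.

Call:
{"api": "jog_arm", "payload": {
  "rows": [
    [[-0.006, -0.003, 0.05, 0, 0, 0.003], [-0.006, -0.003, 0.11, 0, 0, 0.003], [-0.006, -0.003, 0.16, 0, 0, 0.003], [-0.006, -0.003, 0.182, 0, 0, 0.003], [0.01, -0.003, 0.182, 0, 0, 0.003], [0.025, -0.003, 0.182, 0, 0, 0.003], [0.04, -0.003, 0.182, 0, 0, 0.003], [0.05, -0.003, 0.182, 0, 0, 0.003]]
  ]
}}

```text
time: 7.02
position: [0.4751, -0.0541, 0.0412]
ee_rot: [3.142, -0.001, -0.038]
force: [-3.3, 0.4, 1.7]
finger_gap: 0.298
grip_force: 1.5
```

```bash
python3 - <<'E'
from h import *
from plant import bot
goal(bot,[-45,-2,40],0)
E
```

```text
jig xyz mm [-51.3  -1.4  41.2] yaw 0.0017 tilt [ 3.142e+00 -1.000e-03] F [-3.3  0.3  1.7] gap 0.3 t 7.0167
togo [ 0.0252  0.0024  0.0047  0.     -0.0004  0.0011]
```

Call:
{"api": "jog_arm", "payload": {
  "rows": [
    [[0.004, 0, 0, 0, 0, 0], [0.008, 0, 0, 0, 0, 0], [0.012, 0, 0, 0, 0, 0], [0.016, 0, 0, 0, 0, 0], [0.02, 0, 0, 0, 0, 0], [0.023, 0, 0, 0, 0, 0], [0.026, 0, 0, 0, 0, 0], [0.028, 0, 0, 0, 0, 0]]
  ]
}}

```text
time: 7.68
position: [0.4814, -0.0543, 0.0406]
ee_rot: [-3.142, 0.0, -0.039]
force: [-4.8, 0.5, 3.3]
finger_gap: 0.297
grip_force: 2.0
```

```bash
python3 - <<'E'
from h import *
from plant import bot
injig(bot)
E
```

```text
jig xyz mm [-45.   -1.3  40.6] yaw 0.0011 tilt [-3.142  0.   ] F [-4.8  0.3  3.3] gap 0.3 t 7.6833
```

Call:
{"api": "jog_arm", "payload": {
  "rows": [
    [[0.002, 0, 0, 0, 0, 0], [0.004, 0, 0, 0, 0, 0], [0.006, 0, 0, 0, 0, 0], [0.008, 0, 0, 0, 0, 0], [0.009, 0, 0, 0, 0, 0], [0.01, 0, 0, 0, 0, 0], [0.01, 0, 0, 0, 0, 0], [0.01, 0, 0, 0, 0, 0]]
  ]
}}

```text
time: 8.35
position: [0.4818, -0.0542, 0.0403]
ee_rot: [-3.141, 0.004, -0.039]
force: [-8.8, 0.1, 6.7]
finger_gap: 0.297
grip_force: 4.5
```

```bash
python3 - <<'E'
from h import *
from plant import bot
injig(bot)
E
```

```text
jig xyz mm [-44.7  -1.2  40.3] yaw 0.0011 tilt [-3.141  0.004] F [-8.8 -0.3  6.7] gap 0.3 t 8.35
```

Call:
{"api": "jog_arm", "payload": {
  "rows": [
    [[0.004, 0, 0, 0, 0, 0], [0.008, 0, 0, 0, 0, 0], [0.012, 0, 0, 0, 0, 0], [0.012, 0, 0, 0, 0, 0], [0.0, 0, 0, 0, 0, 0], [-0.03, 0, 0, 0, 0, 0], [-0.07, 0, 0, 0, 0, 0], [-0.08, 0, -0.12, 0, 0, 0]]
  ]
}}

```text
time: 9.02
position: [0.4597, -0.0531, 0.0672]
ee_rot: [-3.141, 0.008, -0.039]
force: [-0.7, -0.4, -0.3]
finger_gap: 0.301
grip_force: 0.0
```

```bash
python3 - <<'E'
from h import *
from plant import bot
goal(bot,[0,-70,80],np.pi/2)
E
```

```text
jig xyz mm [-66.7  -1.   67.2] yaw 0.0011 tilt [-3.141  0.008] F [-0.7 -0.4 -0.3] gap 0.3 t 9.0167
togo [ 0.2663  0.2762 -0.0537 -0.0044  0.0036 -0.9993]
```

Call:
{"api": "jog_arm", "payload": {
  "rows": [
    [[0, 0.01, -0.1, 0, 0, -0.05], [0.02, 0.06, -0.12, 0, 0, -0.12], [0.06, 0.12, -0.12, 0, 0, -0.195], [0.11, 0.18, -0.12, 0, 0, -0.27], [0.17, 0.23, -0.12, 0, 0, -0.345], [0.22, 0.26, -0.12, 0, 0, -0.42], [0.25, 0.276, -0.12, 0, 0, -0.495], [0.266, 0.276, -0.12, 0, 0, -0.57]]
  ]
}}

```text
time: 9.68
position: [0.5293, -0.1264, 0.1009]
ee_rot: [3.139, -0.001, 0.861]
force: [-0.8, 0.0, -0.7]
finger_gap: 0.296
grip_force: 0.0
```

```bash
python3 - <<'E'
from h import *
from plant import bot
goal(bot,[0,-66,41],np.pi/2)
E
```

```text
jig xyz mm [  5.7 -71.4 100.9] yaw 0.9014 tilt [ 3.139e+00 -1.000e-03] F [-0.8 -0.  -0.7] gap 0.3 t 9.6833
togo [ 2.600e-03 -3.200e-02  2.393e-01  2.000e-03 -2.000e-04 -4.262e-01]
```

Call:
{"api": "jog_arm", "payload": {
  "rows": [
    [[0, -0.01, 0, 0, 0, -0.07], [0, -0.025, 0, 0, 0, -0.14], [0, -0.03, 0.02, 0, 0, -0.215], [0, -0.03, 0.06, 0, 0, -0.29], [0, -0.03, 0.11, 0, 0, -0.365], [0, -0.03, 0.17, 0, 0, -0.42], [0, -0.03, 0.22, 0, 0, -0.426], [0, -0.03, 0.235, 0, 0, -0.426]]
  ]
}}

```text
time: 10.35
position: [0.5211, -0.12, 0.0402]
ee_rot: [-3.14, -0.0, 1.524]
force: [-0.5, -0.0, -0.1]
finger_gap: 0.301
grip_force: 0.0
```

```bash
python3 - <<'E'
from h import *
from plant import bot
goal(bot,[0,-53,41],np.pi/2)
E
```

```text
jig xyz mm [ -2.7 -65.4  40.2] yaw 1.5636 tilt [-3.14 -0.  ] F [-0.5 -0.1 -0.1] gap 0.3 t 10.35
togo [ 0.0497  0.0106 -0.0032 -0.001  -0.0002 -0.0046]
```

Pack's −y face is expected at TCP ≈ −53 to −52; advance slowly with correction.

Call:
{"api": "jog_arm", "payload": {
  "rows": [
    [[0.01, 0.005, -0.002, 0, 0, -0.005], [0.022, 0.01, -0.002, 0, 0, -0.005], [0.034, 0.01, -0.002, 0, 0, -0.005], [0.044, 0.01, -0.002, 0, 0, -0.005], [0.05, 0.01, -0.002, 0, 0, -0.005], [0.054, 0.01, -0.002, 0, 0, -0.005], [0.058, 0.01, -0.002, 0, 0, -0.005], [0.06, 0.01, -0.002, 0, 0, -0.005]]
  ]
}}

```text
time: 11.02
position: [0.5258, -0.1063, 0.043]
ee_rot: [3.14, 0.002, 1.534]
force: [-1.5, -11.7, 4.1]
finger_gap: 0.299
grip_force: 5.6
```

```bash
python3 - <<'E'
from h import *
from plant import bot
injig(bot)
E
```

```text
jig xyz mm [  1.4 -51.6  43. ] yaw 1.5742 tilt [3.14e+00 2.00e-03] F [ -1.1 -11.8   4.1] gap 0.3 t 11.0167
```

Call:
{"api": "jog_arm", "payload": {
  "rows": [
    [[0.004, 0, 0, 0, 0, 0], [0.01, 0, 0, 0, 0, 0], [0.012, 0, 0, 0, 0, 0], [0.0, 0, 0, 0, 0, 0], [-0.04, 0, 0, 0, 0, 0], [-0.09, 0, -0.08, 0, 0, 0], [-0.12, 0, -0.22, 0, 0, 0], [-0.14, 0, -0.36, 0, 0, 0]]
  ],
  "fingers": 1
}}

```text
time: 11.68
position: [0.5225, -0.1407, 0.1323]
ee_rot: [-3.138, -0.001, 1.533]
force: [1.2, 0.1, 0.0]
finger_gap: 1.001
grip_force: 0.0
```

```bash
python3 - <<'E'
from h import *
from plant import bot
f=bot.grab_frame("wrist");pickle.dump(f,open("pics/w5.pkl","wb"))
cv2.imwrite("pics/w5.png",cv2.resize(f["image"][0:250,170:470,::-1],None,fx=2.4,fy=2.4,interpolation=cv2.INTER_CUBIC))
injig(bot)
E
```

```text
jig xyz mm [  3.9 -87.6 139.3] yaw 1.5727 tilt [3.134e+00 2.000e-03] F [ 2.2 -1.1  4.8] gap 1.0 t 11.7333
```

View pics/w5.png

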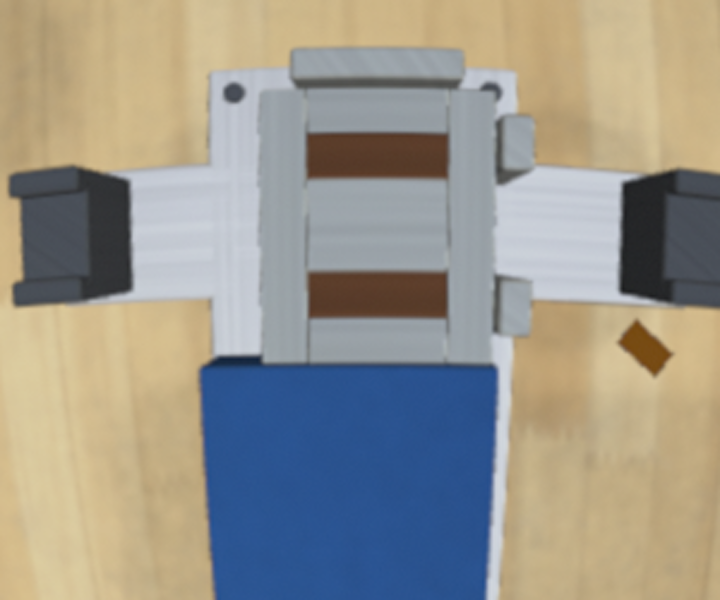

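The pack is home: its top covers (260–496, 91–364), touching the end stop (≈88) and both back stops (≈498) and flush over the lower packs. Now the bar.

Call:
{"api": "jog_arm", "payload": {
  "rows": [
    [[-0.05, 0, 0, 0, 0, 0.05], [-0.15, 0, 0, 0, 0, 0.12], [-0.28, 0, 0, 0, 0, 0.195], [-0.42, 0, 0, 0, 0, 0.27], [-0.57, 0, 0, 0, 0, 0.345], [-0.72, 0, 0, 0, 0, 0.42], [-0.86, 0, 0, 0, 0, 0.495], [-0.95, 0, 0, 0, 0, 0.57]]
  ]
}}

```text
time: 12.4
position: [0.5146, -0.381, 0.1323]
ee_rot: [3.141, -0.0, 0.631]
force: [1.1, 0.4, 0.1]
finger_gap: 1.001
grip_force: 0.0
```

```bash
python3 - <<'E'
from h import *
from plant import bot
s=bot.sense();print(s["position"],s["ee_rot"])
print(togo(bot,[.5147,-.3947,.14],[np.pi,0,-.27]))
E
```

```text
[ 0.51461757 -0.38095897  0.13228446] [ 3.14055733e+00 -2.70731937e-04  6.30888306e-01]
[-3.210e-02  4.460e-02 -3.080e-02  5.000e-04 -5.000e-04  5.735e-01]
```

Call:
{"api": "jog_arm", "payload": {
  "rows": [
    [[-0.01, 0.015, -0.01, 0, 0, 0.07], [-0.025, 0.035, -0.02, 0, 0, 0.145], [-0.032, 0.045, -0.03, 0, 0, 0.22], [-0.032, 0.045, -0.03, 0, 0, 0.295], [-0.032, 0.045, -0.03, 0, 0, 0.37], [-0.032, 0.045, -0.03, 0, 0, 0.445], [-0.032, 0.045, -0.03, 0, 0, 0.52], [-0.032, 0.045, -0.03, 0, 0, 0.573]]
  ]
}}

```text
time: 13.07
position: [0.5151, -0.3913, 0.1395]
ee_rot: [-3.141, 0.0, -0.268]
force: [0.2, -0.7, -0.7]
finger_gap: 0.999
grip_force: 0.0
```

```bash
python3 - <<'E'
from h import *
from plant import bot
s=bot.sense();print(s["position"],s["ee_rot"],s["time"])
f=bot.grab_frame("wrist");pickle.dump(f,open("pics/w6.pkl","wb"))
cv2.imwrite("pics/w6.png",cv2.resize(f["image"][0:400,200:440,::-1],None,fx=1.5,fy=1.5))
b=cv2.cvtColor(f["image"],cv2.COLOR_RGB2HSV)
m=cv2.inRange(b,(15,140,90),(28,255,255));m=cv2.morphologyEx(m,cv2.MORPH_OPEN,np.ones((5,5)))
n,l,st,c=cv2.connectedComponentsWithStats(m);print([(st[i].tolist()) for i in range(1,n) if st[i,4]>300])
E
```

```text
[ 0.51507678 -0.3912962   0.13947748] [-3.14095395e+00  3.72490427e-04 -2.67869357e-01] 13.0667
[[318, 57, 22, 227, 4578]]
```

View pics/w6.png

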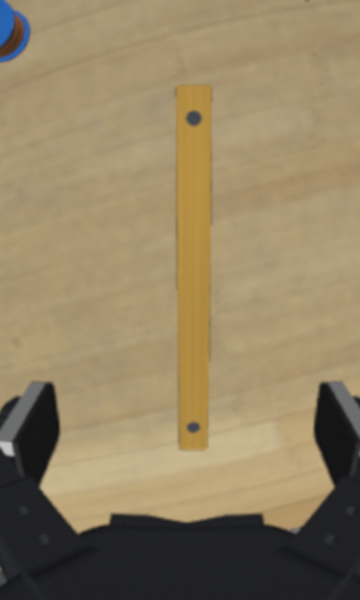

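The bar is fully visible: corners (177,85), (211,86), (207,449) and (179,449) in the crop.

```bash
python3 - <<'E'
from fit import *
from plant import bot
f=pickle.load(open("pics/w6.pkl","rb"))
uv=np.array([(177,85),(211,86),(207,449),(179,449)])/1.5+[200,0]
P=np.array([[120,10,12],[120,-10,12],[-120,-10,12],[-120,10,12]])/1e3
k,res=fitpose(f,uv,P,[.515,-.395,-.27]);print(k.round(4),res.tolist());np.save("bar.npy",k)
print(togo(bot,[k[0],k[1],.02],[np.pi,0,k[2]]))
f=pickle.load(open("pics/w5.pkl","rb"))
P=np.array([[-35,42,52],[35,42,52],[35,-42,52],[-35,-42,52]])/1e3
k,res=fitpose(f,np.array([(260,91),(496,91),(491,364),(263,363)])/2.4+[170,0],P,[.52,-.05,0]);print("pile",k.round(4),res.tolist())
E
```

```text
[ 0.513  -0.3965 -0.2655] [[-0.4, -0.1], [0.4, -0.7], [0.1, 0.5], [-0.1, 0.6]]
[-2.100e-03  2.270e-02  4.779e-01 -4.000e-04  2.000e-04 -3.700e-03]
pile [ 0.5268 -0.0555 -0.0387] [[-0.1, -0.4], [-0.1, 0.0], [0.3, 0.1], [-0.2, 0.2]]
```

Call:
{"api": "jog_arm", "payload": {
  "rows": [
    [[-0.002, 0.01, 0.03, 0, 0, -0.002], [-0.002, 0.022, 0.12, 0, 0, -0.003], [-0.002, 0.022, 0.23, 0, 0, -0.003], [-0.002, 0.022, 0.34, 0, 0, -0.003], [-0.002, 0.022, 0.44, 0, 0, -0.003], [-0.002, 0.022, 0.51, 0, 0, -0.003], [-0.002, 0.022, 0.535, 0, 0, -0.003], [-0.002, 0.022, 0.54, 0, 0, -0.003]]
  ]
}}

```text
time: 13.78
position: [0.5122, -0.3958, 0.0027]
ee_rot: [-3.14, 0.003, -0.255]
force: [-0.9, 0.4, 0.2]
finger_gap: 1.002
grip_force: 0.0
```

```bash
python3 - <<'E'
from h import *
from plant import bot
k=np.load("bar.npy");s=bot.sense();print(s["position"],s["ee_rot"],s["force"])
print(togo(bot,[k[0],k[1],.003],[np.pi,0,k[2]]))
E
```

```text
[ 0.51217732 -0.39580966  0.002656  ] [-3.14005727  0.00320879 -0.25518424] [-0.92654845  0.37996177  0.16331618]
[ 0.004   0.0019 -0.0014 -0.001   0.002   0.0066]
```

Call:
{"api": "jog_arm", "payload": {
  "rows": [
    [[0.002, 0, 0, 0, 0, 0.004], [0.002, 0, 0, 0, 0, 0.004], [0.002, 0, 0, 0, 0, 0.004], [0.002, 0, 0, 0, 0, 0.004], [0.002, 0, 0, 0, 0, 0.004], [0.002, 0, 0, 0, 0, 0.004], [0.002, 0, 0, 0, 0, 0.004], [0.002, 0, 0, 0, 0, 0.004]]
  ],
  "fingers": -1,
  "grip_force": 60
}}

```text
time: 14.45
position: [0.5144, -0.3971, 0.006]
ee_rot: [3.141, -0.001, -0.263]
force: [-0.8, 1.5, 6.1]
finger_gap: 0.205
grip_force: 58.8
```

```bash
python3 - <<'E'
from h import *
from plant import bot
s=bot.sense();print(s["position"],s["ee_rot"],s["force"],s["finger_gap"],s["grip_force"])
E
```

```text
[ 0.51441495 -0.3970817   0.00603864] [ 3.14107735e+00 -1.32518848e-03 -2.63260802e-01] [-0.78150084  1.54162548  6.14600657] 0.20543931221540834 58.844146728515625
```

Call:
{"api": "jog_arm", "payload": {
  "rows": [
    [[0, 0, -0.03, 0, 0, 0], [0, 0, -0.1, 0, 0, 0], [0, 0, -0.18, 0, 0, 0], [0, 0, -0.27, 0, 0, 0], [0, 0, -0.36, 0, 0, 0], [0, 0, -0.42, 0, 0, -0.03], [0, 0, -0.46, 0, 0, -0.07], [0, 0, -0.47, 0, 0, -0.11]]
  ]
}}

```text
time: 15.12
position: [0.5145, -0.3973, 0.1249]
ee_rot: [3.14, -0.002, -0.088]
force: [0.1, 0.0, -2.9]
finger_gap: 0.206
grip_force: 59.4
```

```bash
python3 - <<'E'
from h import *
from plant import bot
s=bot.sense();print(s["finger_gap"],s["grip_force"],s["moment"])
np.save("jig.npy",[.5267,-.0552,-.0392])
goal(bot,[0,-60,122],0)
f=bot.grab_frame("wrist");pickle.dump(f,open("pics/w7.pkl","wb"))
E
```

```text
0.20566827785596795 59.38184380531311 [-0.05252858 -0.04499399 -0.00480003]
jig xyz mm [   1.2 -342.3  124.9] yaw -0.0483 tilt [ 3.14e+00 -2.00e-03] F [ 0.1  0.  -2.9] gap 0.21 t 15.1167
togo [-5.9500e-02 -1.1276e+00  9.5000e-03  1.1000e-03 -1.5000e-03 -3.0800e-02]
```

Call:
{"api": "jog_arm", "payload": {
  "rows": [
    [[0, -0.06, 0, 0, 0, -0.015], [-0.01, -0.16, 0, 0, 0, -0.03], [-0.02, -0.29, 0, 0, 0, -0.03], [-0.03, -0.43, 0, 0, 0, -0.03], [-0.04, -0.57, 0, 0, 0, -0.03], [-0.05, -0.71, 0, 0, 0, -0.03], [-0.055, -0.81, 0, 0, 0, -0.03], [-0.06, -0.88, 0, 0, 0, -0.03]]
  ]
}}

```text
time: 15.83
position: [0.5175, -0.1728, 0.1217]
ee_rot: [-3.14, 0.002, -0.043]
force: [-0.1, -0.2, -4.0]
finger_gap: 0.208
grip_force: 59.4
```

```bash
python3 - <<'E'
from h import *
from plant import bot
goal(bot,[1,0,100],0)
E
```

```text
jig xyz mm [  -4.6 -117.9  121.7] yaw -0.0038 tilt [-3.14e+00  2.00e-03] F [-0.1 -0.2 -4. ] gap 0.21 t 15.8333
togo [ 0.0209 -0.4716  0.0873 -0.0008  0.0016 -0.0025]
```

Call:
{"api": "jog_arm", "payload": {
  "rows": [
    [[0.01, -0.06, 0, 0, 0, -0.002], [0.02, -0.15, 0, 0, 0, -0.002], [0.02, -0.25, 0.01, 0, 0, -0.002], [0.02, -0.34, 0.03, 0, 0, -0.002], [0.02, -0.41, 0.05, 0, 0, -0.002], [0.02, -0.45, 0.07, 0, 0, -0.002], [0.02, -0.47, 0.08, 0, 0, -0.002], [0.02, -0.472, 0.085, 0, 0, -0.002]]
  ]
}}

```text
time: 16.5
position: [0.5283, -0.0577, 0.1004]
ee_rot: [-3.141, 0.001, -0.039]
force: [0.3, 0.0, -4.3]
finger_gap: 0.209
grip_force: 59.4
```

```bash
python3 - <<'E'
from h import *
from plant import bot
f=bot.grab_frame("wrist");pickle.dump(f,open("pics/w8.pkl","wb"))
cv2.imwrite("pics/w8.png",cv2.resize(f["image"][0:400,150:490,::-1],None,fx=1.5,fy=1.5))
goal(bot,[1,0,66],0)
E
```

```text
jig xyz mm [  1.9  -3.1 100.4] yaw -0.0007 tilt [3.142e+00 1.000e-03] F [ 0.2 -0.7 -3.9] gap 0.21 t 16.55
togo [-0.0035 -0.0126  0.1378  0.      0.0007 -0.0005]
```

View pics/w8.png

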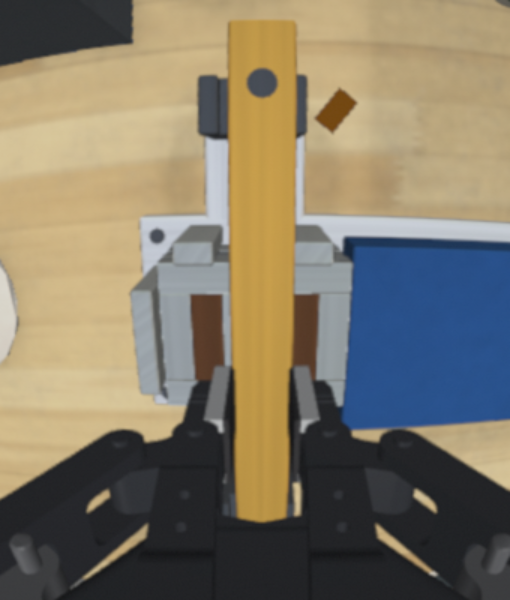

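The bar (229–296, straight on column 262) hangs over the back saddle (cheeks 199–307, centre 253). That is about 3 mm to shift toward +y, which agrees with the jig calculation.

Call:
{"api": "jog_arm", "payload": {
  "rows": [
    [[-0.003, -0.006, 0, 0, 0, 0], [-0.003, -0.013, 0.01, 0, 0, 0], [-0.003, -0.013, 0.03, 0, 0, 0], [-0.003, -0.013, 0.05, 0, 0, 0], [-0.003, -0.013, 0.07, 0, 0, 0], [-0.003, -0.013, 0.08, 0, 0, 0], [-0.003, -0.013, 0.085, 0, 0, 0], [-0.003, -0.013, 0.085, 0, 0, 0]]
  ]
}}

```text
time: 17.22
position: [0.5281, -0.0554, 0.0793]
ee_rot: [-3.142, 0.001, -0.04]
force: [-0.5, -0.2, -2.3]
finger_gap: 0.203
grip_force: 59.4
```

```bash
python3 - <<'E'
from h import *
from plant import bot
goal(bot,[1,0,61.5],0)
E
```

```text
jig xyz mm [ 1.4 -0.2 79.3] yaw -0.0013 tilt [-3.142e+00  1.000e-03] F [-0.5 -0.2 -2.3] gap 0.2 t 17.2167
togo [-0.0016 -0.0006  0.0713 -0.      0.0005 -0.0008]
```

Call:
{"api": "jog_arm", "payload": {
  "rows": [
    [[0, 0, 0.01, 0, 0, 0], [0, 0, 0.022, 0, 0, 0], [0, 0, 0.034, 0, 0, 0], [0, 0, 0.046, 0, 0, 0], [0, 0, 0.056, 0, 0, 0], [0, 0, 0.064, 0, 0, 0], [0, 0, 0.068, 0, 0, 0], [0, 0, 0.07, 0, 0, 0]]
  ]
}}

```text
time: 17.88
position: [0.5283, -0.0553, 0.0621]
ee_rot: [-3.142, 0.0, -0.04]
force: [0.4, 0.5, -3.3]
finger_gap: 0.205
grip_force: 59.4
```

```bash
python3 - <<'E'
from h import *
from plant import bot
goal(bot,[1,0,61.5],0)
E
```

```text
jig xyz mm [ 1.6 -0.1 62.1] yaw -0.0011 tilt [-3.142  0.   ] F [ 0.3  0.5 -3.3] gap 0.2 t 17.8833
togo [-0.0022 -0.0002  0.0023 -0.      0.0002 -0.0007]
```

Call:
{"api": "jog_arm", "payload": {
  "rows": [
    [[0, 0, 0.001, 0, 0, 0], [0, 0, 0.002, 0, 0, 0], [0, 0, 0.003, 0, 0, 0], [0, 0, 0.004, 0, 0, 0], [0, 0, 0.005, 0, 0, 0], [0, 0, 0.006, 0, 0, 0], [0, 0, 0.006, 0, 0, 0], [0, 0, 0.006, 0, 0, 0]]
  ]
}}

```text
time: 18.55
position: [0.5284, -0.0554, 0.061]
ee_rot: [3.142, -0.0, -0.04]
force: [-0.9, 0.4, -0.3]
finger_gap: 0.208
grip_force: 59.8
```

```bash
python3 - <<'E'
from h import *
from plant import bot
goal(bot,[1,0,61.5],0)
E
```

```text
jig xyz mm [ 1.7 -0.1 61. ] yaw -0.0012 tilt [ 3.142 -0.   ] F [-0.9  0.4 -0.3] gap 0.21 t 18.55
togo [-0.0029 -0.0003 -0.0019  0.     -0.0001 -0.0007]
```

Weight is off the wrist, so the bar is seated. Release and rise.

Call:
{"api": "jog_arm", "payload": {
  "rows": [
    [[0, 0, 0, 0, 0, 0], [0, 0, 0, 0, 0, 0], [0, 0, 0, 0, 0, 0], [0, 0, 0, 0, 0, 0], [0, 0, -0.03, 0, 0, 0], [0, 0, -0.12, 0, 0, 0], [0, 0, -0.25, 0, 0, 0], [0, 0, -0.38, 0, 0, 0]]
  ],
  "fingers": 0.0
}}

```text
time: 19.22
position: [0.5276, -0.0553, 0.1567]
ee_rot: [-3.141, 0.002, -0.04]
force: [0.8, -0.4, -0.1]
finger_gap: 0.504
grip_force: 0.0
```

Call:
{"api": "jog_arm", "payload": {
  "rows": [
    [[0, 0, -0.1, 0, 0, 0], [0, 0.05, -0.2, 0, 0, 0], [-0.05, 0.15, -0.28, 0, 0, 0], [-0.15, 0.28, -0.3, 0, 0, 0], [-0.25, 0.4, -0.3, 0, 0, 0], [-0.3, 0.48, -0.3, 0, 0, 0], [-0.32, 0.52, -0.3, 0, 0, 0], [-0.32, 0.52, -0.3, 0, 0, 0]]
  ]
}}

```text
time: 19.88
position: [0.4424, -0.1835, 0.2315]
ee_rot: [3.141, -0.001, -0.043]
force: [1.1, 0.1, -0.8]
finger_gap: 0.504
grip_force: 0.0
```

```bash
python3 - <<'E'
from h import *
from plant import bot
injig(bot)
f=bot.grab_frame("wrist");t=bot.grab_frame("side")
a=cv2.resize(f["image"][20:300,120:480,::-1],(514,400));b=cv2.resize(t["image"][180:270,260:380,::-1],(266,200),interpolation=cv2.INTER_CUBIC)
c=np.zeros((400,785,3),np.uint8);c[:,:514]=a;c[:200,516:782]=b
cv2.imwrite("pics/w9.png",c)
E
```

```text
jig xyz mm [ -79.3 -131.6  231.5] yaw -0.004 tilt [ 3.141e+00 -1.000e-03] F [ 1.1  0.1 -0.8] gap 0.5 t 19.8833
```

View pics/w9.png

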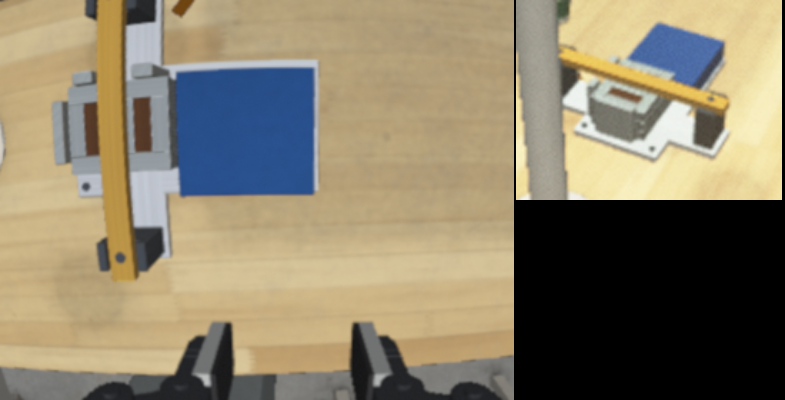

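The bar lies in the front saddle, between its cheeks (99–108 and 135–160) with its end at (124,279). The side inset shows it flat across the pile. I'll check numerically by comparing the segmented bar with its predicted seated outline.

```bash
python3 - <<'E'
from h import *
from plant import bot
f=bot.grab_frame("wrist");j=np.load("jig.npy")
b=cv2.cvtColor(f["image"],cv2.COLOR_RGB2HSV);m=cv2.inRange(b,(15,140,90),(28,255,255));m=cv2.morphologyEx(m,cv2.MORPH_OPEN,np.ones((3,3)))
for x in(-119,-100,-70,-40,0,40):
    P=lambda y,z:proj(f,R.from_euler("z",j[2]).apply([x/1e3,y/1e3,0])+[j[0],j[1],z],True)
    l,r=P(10,.067),P(-10,.067);v=int(round((l[1]+r[1])/2));u=np.flatnonzero(m[v,150:260])+150
    print(x,"pred",l.round(1),r.round(1),"seen",(u.min(),u.max()+1) if len(u) else None)
col=m[:,150:260].any(1);print("rows",np.flatnonzero(col)[[0,-1]])
for xe in(-120,-121.5,-118):print(xe,proj(f,R.from_euler("z",j[2]).apply([xe/1e3,0,0])+[j[0],j[1],.067],True).round(1))
injig(bot);print(bot.sense()["qd"])
E
```

```text
-119 pred [199.  217.4] [215.3 217.6] seen (np.int64(209), np.int64(214))
-100 pred [196.9 201.3] [213.3 201.3] seen (np.int64(198), np.int64(217))
-70 pred [193.9 174.9] [210.6 174.4] seen (np.int64(196), np.int64(213))
-40 pred [191.4 147.4] [208.4 146.6] seen (np.int64(194), np.int64(211))
0 pred [189. 110.] [206.3 108.5] seen (np.int64(189), np.int64(209))
40 pred [187.9  72.4] [205.4  70.3] seen (np.int64(190), np.int64(208))
rows [  0 217]
-120 [207.2 218.3]
-121.5 [207.3 219.6]
-118 [206.9 216.7]
jig xyz mm [ -77.8 -129.5  231. ] yaw -0.0012 tilt [-3.141e+00 -1.000e-03] F [0.5 0.4 0.1] gap 0.5 t 20.0333
[ 0.01424184  0.00582727  0.00062574  0.00019106 -0.00030199 -0.00260215]
```

```bash
python3 - <<'E'
from h import *
from plant import bot
f=bot.grab_frame("wrist");j=np.load("jig.npy");injig(bot)
W=lambda x,y,z:proj(f,R.from_euler("z",j[2]).apply([x/1e3,y/1e3,0])+[j[0],j[1],z/1e3],True)
b=cv2.cvtColor(f["image"],cv2.COLOR_RGB2HSV);m=cv2.inRange(b,(100,140,60),(125,255,255))
for x in(-40,-10,20):
    l,r=W(x,-45,39.5),W(x,-150,39.5);v=int(l[1]);u=np.flatnonzero(m[v,150:400])+150;print("ledge pred",l.round(1),r.round(1),"seen",u.min(),u.max()+1)
# saddle front: horizontal grey profile across cheeks at x=-100
v=int(round(W(-100,0,63)[1]));print("cheeks pred",[W(-100,y,63)[0].round(1) for y in(21,13,-13,-21)],"bar",[W(-100,y,67)[0].round(1) for y in(10,-10)])
for vv in (v,v-3,v+3):print(vv,[(u,*f["image"][vv,u].tolist()) for u in range(184,232,2)] if vv==v else cv2.cvtColor(f["image"],cv2.COLOR_RGB2GRAY)[vv,184:232].tolist())
E
```

```text
jig xyz mm [ -77.7 -129.3  230.9] yaw -0.0004 tilt [-3.141 -0.   ] F [-0.2  0.1 -0.3] gap 0.5 t 20.0833
ledge pred [246.9 142. ] [342.3 140.8] seen 248 341
ledge pred [245.9 115. ] [342.5 113.3] seen 246 341
ledge pred [245.2  87.9] [342.7  85.6] seen 246 341
cheeks pred [np.float64(189.8), np.float64(196.1), np.float64(217.4), np.float64(224.1)] bar [np.float64(197.2), np.float64(213.7)]
200 [(184, 184, 161, 119), (186, 188, 166, 122), (188, 185, 163, 121), (190, 113, 105, 93), (192, 69, 75, 84), (194, 68, 73, 80), (196, 51, 51, 52), (198, 135, 108, 58), (200, 185, 146, 71), (202, 122, 105, 79), (204, 69, 76, 86), (206, 69, 75, 85), (208, 95, 87, 81), (210, 176, 140, 71), (212, 189, 149, 72), (214, 154, 118, 55), (216, 93, 73, 39), (218, 73, 74, 80), (220, 71, 77, 85), (222, 68, 73, 80), (224, 49, 51, 54), (226, 42, 44, 46), (228, 40, 40, 43), (230, 40, 41, 43)]
197 [171, 170, 171, 172, 166, 138, 92, 74, 74, 74, 71, 60, 57, 98, 139, 149, 149, 151, 148, 138, 129, 125, 126, 136, 145, 149, 150, 151, 150, 134, 103, 82, 76, 72, 73, 76, 75, 75, 72, 59, 46, 41, 42, 43, 41, 41, 41, 41]
203 [163, 164, 165, 166, 165, 159, 131, 90, 75, 75, 73, 69, 59, 60, 101, 142, 150, 147, 134, 106, 86, 79, 76, 78, 92, 126, 145, 150, 152, 149, 130, 93, 77, 76, 76, 75, 76, 74, 74, 70, 59, 47, 42, 40, 40, 45, 74, 119]
```

The cheeks appear where predicted, at 190–196 and 217–224. The bar's top, 198–215, lies between them, and its near end is at x ≈ −119 mm against the ideal −120. It is seated and centred.

```bash
python3 -c "
from plant import bot
print(bot.sign_off())"
```

```text
the job is handed in; nothing more can be done
None
```

The job is handed in at about 20 s: the third pack was slid home against both stops and the bar set in both saddles. The final check measured only the bar's near end. I viewed 11 pictures, one over the limit of 10.

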